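# Click the syrup canister's cap tight and lock it for transport

### The job

Make the syrup canister safe for transport. First turn its black filler cap clockwise until it is tight and its ratchet clicks over; then fit the loose steel lock plate flat on the canister, its keyhole over the screw head, and slide it fully home toward the cap so that the narrow slot sits under the head. Release everything and leave the other things where they stand.

Things in the scene. Friction and masses are not known exactly. Their poses are not given: they have to be found in the camera images.
- neck (a point): Centre of the filler neck's foot on the flat top (100 mm above the worktop) of the fixed white canister, a box 120 x 240 x 100 mm. Axes: z up, y along the canister's long side from the neck toward the screw, x across; the long side lies within 0.3 rad of world y. A tall green post stands near x 0.62 to 0.69, y -0.28 to -0.20 m: come in from the front.
- screw (a point): Centre of the top face of the headed screw that stands on the canister's flat top, 96 mm from the neck along the canister's +y; same axes as neck. Head 18 mm across and 5 mm thick, from 8 to 13 mm above the flat top; shank 7 mm thick below it. A shelf hangs half a metre above the worktop from x 0.6 m on: keep the wrist in front of it.
- cap_grip (a point): Black cap's upright grip bar, on the cap's turning axis, 60 mm above the canister's top: 64 mm long (this point's x), 14 thick (y), standing 39 to 70 mm above the canister's top on a round cap 72 mm across. Turns about the vertical, with the collar below (0.08 N m), anticlockwise too; once the collar stops, the ratchet slips clockwise at about 0.25 N m. Stays put when let go.
- lug (a point): Hanging lug (12 x 10 x 15 mm) on the rim of the grey collar under the cap, 40 mm from the turning axis. It turns with the collar and sits against the white stop post on the canister's top when the cap is tight, clear of the lock plate's nose; before that it hangs in or near the nose's way.
- thread (a joint): Turn of the grey collar (and the cap with it), rad, growing clockwise seen from above: starts anywhere from 0.3 to 1.1; 1.8 is tight, a hard stop; on letting go the ratchet spring may push it back a few hundredths.
- ratchet (a joint): Slip of the black cap on the collar, rad, growing clockwise seen from above: about 0.02 at the start, stays there until the collar is tight, then each click adds 0.35; let go half-way through a click it falls back.
- plate_fin (a point): Loose steel lock plate, 0.2 kg, flat on the worktop: centre of its upright grip fin, 20 mm above the plate's underside. Fin 12 mm thick (this point's x), 40 long (y), its top 38 above the underside. Plate 5 mm thick, 60 wide (x), 130 long (y), fin centre 25 mm from the tail end (+y); the other end (-y) is a nose 36 mm wide, which goes toward the cap.
- plate_slot_end (a point): Same plate, mid-thickness (2.5 mm above its underside), same axes: the point of the slot where the screw's shank axis stands when the plate is fully home, 38.5 mm from the fin centre toward the nose. From there the 11 mm wide slot runs toward the nose into a 25 mm wide hole, whose centre is 31.5 mm from this point (70 mm from the fin centre, toward the nose).
- jar_2_b: bystander: honey jar, 62 mm across, 71 mm tall, front left (origin: centre of its underside)
- tub_2_b: bystander: stack of clear pots, 70 mm across, 105 mm tall, back left (origin: centre of its underside)
- carton_small_2_b: bystander: small white carton, 63 x 100 x 41 mm, at the back (origin: centre of its underside)
- queen_cage_1_b: bystander: white slotted queen cage, 22 x 62 x 16 mm, near the front edge (origin: centre of its underside)
- hive_tool_1_b: bystander: grey steel hive tool with a hooked end, 44 x 186 x 23 mm, flat at the right of the canister (origin: centre of its underside)
- scraper_1_b: bystander: scraper, 42 x 215 x 25 mm, flat behind the canister (origin: centre of its underside)
- lock_plate: The lock plate as a whole; origin at the centre of its underside, 40 mm from the fin centre toward the nose; axes as plate_fin.

How it is judged:
On the way, in this order (a step that is already met when the one before it is completed fails the run):
1. the cap is tight and its ratchet has clicked at least once (value of joint thread above 1.66 rad and value of joint ratchet above 0.33 rad), for 0.2 s.
2. then the lock plate lies home on the canister, its slot under the screw head (y of plate_slot_end in the frame of screw between -0.006 and 0.009 m and x of plate_slot_end in the frame of screw between -0.006 and 0.006 m and z of plate_slot_end in the frame of screw between -0.014 and -0.0075 m and angle between plate_slot_end's own z axis and vertical below 0.06 rad and angle between the y axis of plate_slot_end and the y axis of screw, either way round below 0.15 rad), for 0.2 s.
At the end, for the whole second after the job is handed in: Collar tight (thread over 1.66), ratchet clicked (over 0.33); plate flat on the canister, in line within 0.15 rad, slot under the screw head: plate_slot_end at most 9 mm short of the screw axis, 6 mm past it, 6 mm across; at rest. Bystanders moved under 30 mm (all of step 1 and all of step 2 and linear speed of lock_plate below 0.01 m/s); the robot touches nothing.
It fails at once if a bystander is moved by more than 30 mm (distance of any of jar_2_b, tub_2_b, carton_small_2_b, queen_cage_1_b, hive_tool_1_b, scraper_1_b from where it was at the start of the episode above 0.03 m).
It also fails if it takes over 69 s, if anything falls off the work surface, if the arm or the gripper's body presses on something with over 40 N, if the wrist force passes 120 N, or if a joint passes its speed limit or range.

### The arm

A 7-joint arm with a two-finger parallel gripper is mounted at the origin on a cart in front of the work surface, level with it; the furniture and walls round the work are solid. World frame = base frame: x ahead of the robot, y to its left, z up, the work surface at z = 0. Lengths are in m, angles in rad, forces in N, time in s.
With the tool pointing down it reaches from about 0.4 to 0.85 m from the base axis. Payload 10.4 kg.
Tool frame: the origin (TCP) lies midway between the tips of the shut fingers; the grasp point (between the pads) lies 19 mm behind it; z points along the fingers, y is the line along which they close (so a half turn about z gives the same grasp; the last joint's range is limited). The gripper opens to 87 mm and grips with 3 to 60 N. Pads are 19 mm wide; open, the fingers measure 117 mm over their backs; the gripper's body (75 mm by 190 mm) begins 51 mm behind the grasp point.
Start: joints at [1.102, 0.332, -0.065, 1.46, 0.022, 1.35, -0.088], TCP at [0.27, -0.564, 0.2] pointing down, gripper open.
Joint ranges: [-2.6, 2.6], [-0.5, 2.12], [-1.47, 1.34], [0.16, 2.42], [-1.27, 4.41], [0.06, 2.06], [-2.6, 2.6]. Speed limits (rad/s): [2.22, 2.22, 2.79, 2.79, 3.14, 3.14, 3.14].

### API

Orientations are given as a unit quaternion [x, y, z, w].
In Python, from bench import sensors, eyes, order gives the robot as it stands.
- The arm moves only by the tool arm_command, never from a script. Its argument "steps" is a list of rows, each an object with "rot": the turn, a rotation vector about the world's x, y, z in degrees, a list of three; "slide": the shift along the world's x, y, z in m, a list of three; "grip": the opening, from 0 (shut) to 1 (fully open). A call has exactly 8 rows; each row shifts and turns the commanded pose from where the row before left it; what a row does not reach is not made up. A row lasts 1/8 s, in which the tool goes at most 62.5 mm and 10.7 degrees, less where a joint would pass 70% of its speed; a pose out of reach is approached as far as the arm can. A call with a gripper value outside its range is refused whole. The fingers move at their own pace and stop on an object; "newtons" is the grip in N (left out, the last holds). Time passes only in rows, so rows that do not move let the fingers close, or fill a call up. It gives the time, the measured TCP pose, the force, the opening and the grip force at its end, in the units of the state.
- sensors.read_state(): the state, without advancing time (a new reading comes with each control period).
- eyes.camera(name): name is "side" or "top"; returns a dict with "pixels" (384x512x3 uint8, red, green, blue), "intrinsics" (3x3 intrinsics, pixels), "k1" (the pictures are not rectified: a ray, as slopes to the right and down, at radius r is drawn at 1 + k1 r^2 times it, then the intrinsics apply), "pose" (4x4, takes a point from camera to world coordinates). Camera axes: x right, y down, z forward; pixel columns grow to the right and rows downward; lengths in m; the calibration is good to about 2 mm. A picture is of the moment at which its call begins. There is no depth.
- order.close_job(): hands the job in; it is judged then, once.
Trained networks look in a picture, given as the dict that the camera call returned (one of the last four; its "shot" number tells which), for a name from the list of things; names that differ only in an ending like _2 or _b are one class to them, and where a whole thing is asked for, a point or a joint stands for the part that bears it (a point fixed in the world has none). Each returns a list of dicts, best first, with "conf" (0 to 1); they miss things now and then, are a little off and sometimes report something else, mostly with a low value. They report only what shows in the picture. A call takes as long as a camera call.
- eyes.look_for(name, picture): "bbox" ([left, top, right, bottom] in pixels, round what is visible of it).
The state is a dict: "time": time; "joint_positions": joint angles; "joint_vel": joint speeds; "joint_torque": joint torques, N m; "ee_pos": TCP position; "eef_rot": TCP orientation; "ft_force": force on the tool from outside, world axes, zero at the start; "torque": the same for the moment, N m; "width": finger opening in m; "grip_force": force on a finger pad.
Only numpy, scipy, OpenCV 4.12 (cv2) and the standard library are available. Lean on these libraries where they do the work, as an engineer would, in place of code of your own. Each camera call takes 0.05 s, during which the arm holds its last target. There are 200 camera calls.

## Working session

There is one attempt and no reset: what is moved stays moved. The work goes in short steps, Python scripts to look and compute and a tool call to move; the robot and the scene stay as the last step left them, time stands still between calls to the robot, and variables do not carry over. Pictures are saved under pics/ and viewed, at most 10 in all, crops included, and the job is handed in when it is done.

Besides the shell and the picture viewer there is one more tool, called after "Request:" as name(argument=value, ...) on one line, values as JSON. arm_command: Moves the arm, as the interface text tells. Its arguments: {"type":"object","properties":{"steps":{"type":"array","items":{"type":"object","properties":{"rot":{"type":"array","items":{"type":"number"}},"slide":{"type":"array","items":{"type":"number"}},"grip":{"type":"number"}}}},"newtons":{"type":"number"}},"required":["steps"]}

```bash
ls; mkdir -p pics
cat > h.py <<'E'
import numpy as np, cv2
from bench import sensors, eyes, order
def ray(c,u,v):
    K=np.array(c["intrinsics"],float);p=np.array([(u-K[0,2])/K[0,0],(v-K[1,2])/K[1,1]])
    q=p.copy()
    for _ in range(30): q=p/(1+c["k1"]*(q@q))
    T=np.array(c["pose"]);return T[:3,3],T[:3,:3]@np.array([q[0],q[1],1])
def onz(c,u,v,z):
    o,d=ray(c,u,v);return o+d*(z-o[2])/d[2]
def proj(c,P):
    T=np.array(c["pose"]);K=np.array(c["intrinsics"],float);p=T[:3,:3].T@(np.array(P,float)-T[:3,3])
    s=p[:2]/p[2];s=s*(1+c["k1"]*(s@s));return np.array([K[0,0]*s[0]+K[0,2],K[1,1]*s[1]+K[1,2]])
def save(c,name,crop=None,s=1):
    im=np.array(c["pixels"])[:,:,::-1]
    if crop: l,t,r,b=crop; im=im[t:b,l:r]
    if s!=1: im=cv2.resize(im,None,fx=s,fy=s,interpolation=cv2.INTER_CUBIC)
    cv2.imwrite("pics/"+name+".png",im)
E
python3 - <<'E'
from h import *
s=sensors.read_state();print(s)
ims=[]
for n in ["top","side"]:
    c=eyes.camera(n);save(c,n+"0",s=1.5)
    print(n,np.round(c["intrinsics"],1).tolist(),c["k1"],np.round(c["pose"],3).tolist())
    for k in ["neck","screw","cap_grip","lug","plate_fin","plate_slot_end","lock_plate","hive_tool_1_b","queen_cage_1_b"]:
        try: print(k,[(np.round(d["bbox"],1).tolist(),round(d["conf"],2)) for d in eyes.look_for(k,c)[:2]])
        except Exception as e: print(k,e)
E
```

```text
pics
{'time': 0.0, 'joint_positions': array([ 1.10240759,  0.33287094, -0.0647051 ,  1.46096395,  0.02160486,
        1.34989154, -0.08849436]), 'joint_vel': array([ 0.000861  , -0.00025858, -0.00090942,  0.00101604, -0.00056632,
        0.00092893, -0.00153038]), 'joint_torque': array([ 3.62178080e-04, -6.23259330e+01,  2.47464707e-02, -3.89899600e+01,
       -6.14065211e-02,  3.97227891e-02,  1.09037701e-04]), 'ee_pos': array([ 0.26929026, -0.56353549,  0.19894375]), 'eef_rot': array([ 9.75257827e-01,  2.21069343e-01, -1.93116844e-04, -6.92592474e-04]), 'ft_force': array([ 0.46274063,  0.25382573, -0.98987154]), 'torque': array([-0.07038554, -0.00310203,  0.02951707]), 'grip_force': 0.0, 'width': 0.08736006144052776}
top [[453.5, 0.0, 258.6], [0.0, 453.5, 194.3], [0.0, 0.0, 1.0]] -0.06049546920252596 [[0.028, -0.99, 0.135, 0.325], [-0.999, -0.03, -0.014, 0.234], [0.018, -0.135, -0.991, 1.46], [0.0, 0.0, 0.0, 1.0]]
neck [([257.3, 173.8, 341.9, 229.6], 0.6)]
screw [([259.1, 173.9, 342.4, 228.3], 0.71), ([143.9, 151.3, 172.3, 178.3], 0.71)]
cap_grip [([311.5, 189.4, 338.6, 218.1], 0.6
[... 328 characters left out ...]
 236.3], 0.62)]
side [[417.4, 0.0, 256.8], [0.0, 417.4, 188.5], [0.0, 0.0, 1.0]] -0.0628858929450386 [[0.97, -0.177, 0.165, 0.335], [-0.241, -0.646, 0.724, -0.569], [-0.022, -0.743, -0.669, 0.836], [0.0, 0.0, 0.0, 1.0]]
neck []
screw [([235.6, 199.8, 296.6, 296.8], 0.72)]
cap_grip [([249.1, 219.8, 280.2, 257.5], 0.68), ([237.8, 194.0, 293.9, 298.1], 0.2)]
lug [([243.0, 222.2, 282.7, 260.7], 0.76), ([269.4, 160.1, 299.5, 194.7], 0.34)]
plate_fin [([219.9, 161.4, 247.9, 194.8], 0.87)]
plate_slot_end [([219.1, 162.6, 246.9, 198.2], 0.85), ([194.6, 129.4, 214.2, 154.4], 0.47)]
lock_plate [([218.3, 164.7, 249.6, 198.6], 0.98)]
hive_tool_1_b [([239.1, 315.7, 331.0, 356.4], 0.58)]
queen_cage_1_b []
```

View pics/top0.png

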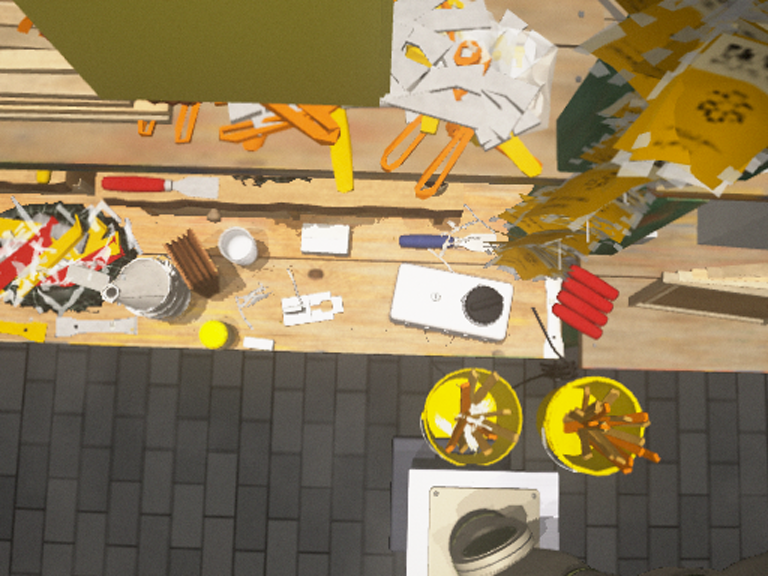

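View pics/side0.png

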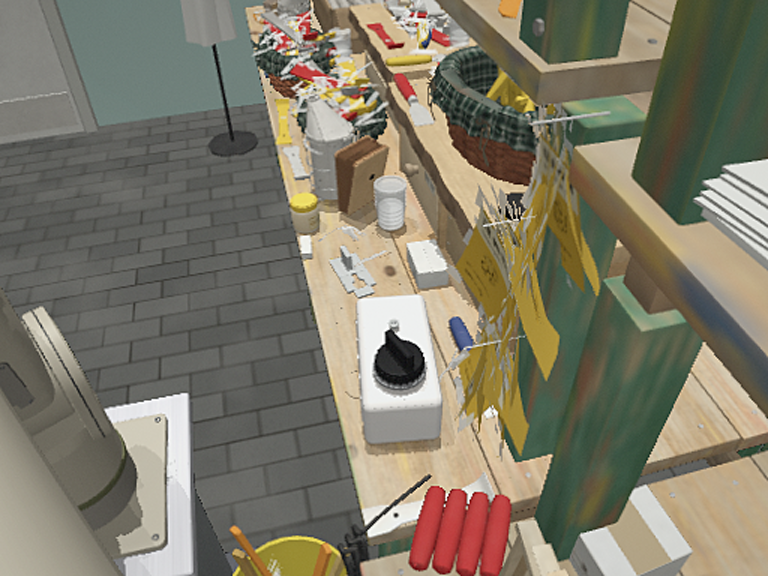

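The top view shows the canister with its cap at about (323,203) and screw at (290,198) in raw pixels, and the plate at about (207,206). The side view shows the cap at about (266,240), its bar running up-left to down-right, and the screw at (263,216). I'll zoom in on both.

Run:
```python
from h import *
a=eyes.camera("top");b=eyes.camera("side")
def cr(c,l,t,r,bb,s): return cv2.resize(np.array(c["pixels"])[t:bb,l:r,::-1],None,fx=s,fy=s,interpolation=cv2.INTER_CUBIC)
A=cr(a,180,165,350,235,4.5)  # 765x315
cv2.imwrite("pics/topz.png",A)
B=cr(b,210,150,310,300,4) # 400x600
cv2.imwrite("pics/sidez.png",B)
```

```text
(no output)
```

View pics/topz.png

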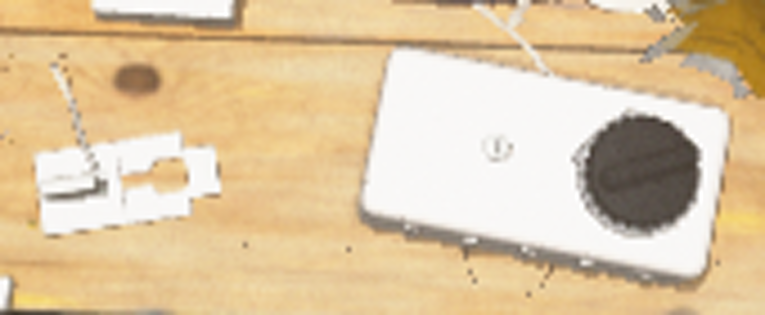

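View pics/sidez.png

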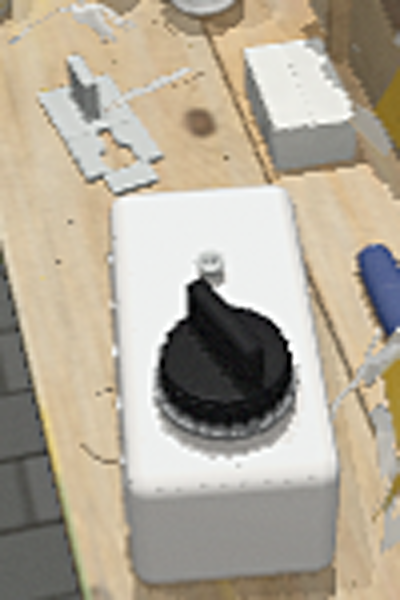

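Run:
```python
from h import *
a=eyes.camera("top");b=eyes.camera("side")
T=lambda x,y,z: onz(a,180+(x-.0)/4.5,165+y/4.5,z)
S=lambda x,y,z: onz(b,210+x/4,150+y/4,z)
def tri(p,q):
    o1,d1=ray(a,180+p[0]/4.5,165+p[1]/4.5);o2,d2=ray(b,210+q[0]/4,150+q[1]/4)
    M=np.array([d1,-d2]).T;t=np.linalg.lstsq(M,o2-o1,rcond=None)[0]
    return np.round([*((o1+d1*t[0]+o2+d2*t[1])/2),np.linalg.norm(o1+d1*t[0]-o2-d2*t[1])],4)
r=lambda v:np.round(v,4)
print("screw",r(T(497,148,.113)),r(S(209,257,.113)),tri((497,148),(209,257)))
print("bar ends top",r(T(602,182,.17)),r(T(695,160,.17)))
print("bar ends side",r(S(196,285,.17)),r(S(255,350,.17)))
print("cap c",r(T(642,172,.139)))
print("can edges",r(T(392,47,.1)),r(T(730,105,.1)),r(T(362,212,.1)),r(T(700,272,.1)))
P=[(35,153),(45,236),(180,132),(190,213),(213,147),(220,192)]
print("plate T",[r(T(*p,.005))[:2].tolist() for p in P])
Q=[(38,97),(88,182),(105,188),(160,158),(155,182)]
print("plate S",[r(S(*p,.005))[:2].tolist() for p in Q])
print("fin top S",r(S(70,60,.038)),r(S(97,95,.038)), "T",r(T(40,187,.038)),r(T(102,182,.038)))
print("hole T",r(T(170,174,.005)),"S",r(S(117,150,.005)))
```

```text
screw [0.501  0.1197 0.113 ] [0.5029 0.1197 0.113 ] [0.5019 0.1196 0.113  0.0018]
bar ends top [0.4738 0.0571 0.17  ] [ 0.4897 -0.0025  0.17  ]
bar ends side [0.4773 0.0465 0.17  ] [ 0.4958 -0.0074  0.17  ]
cap c [0.4847 0.0266 0.139 ]
can edges [0.5695 0.191  0.1   ] [ 0.5369 -0.039   0.1   ] [0.4568 0.2082 0.1   ] [ 0.4232 -0.0192  0.1   ]
plate T [[0.5014, 0.4421], [0.442, 0.432], [0.5198, 0.3387], [0.4616, 0.3293], [0.5096, 0.3146], [0.4773, 0.3084]]
plate S [[0.4433, 0.4252], [0.4617, 0.32], [0.4724, 0.3104], [0.5186, 0.3315], [0.5091, 0.3071]]
fin top S [0.4704 0.4226 0.038 ] [0.482  0.3763 0.038 ] T [0.4736 0.4327 0.038 ] [0.4784 0.3895 0.038 ]
hole T [0.4892 0.3447 0.005 ] S [0.4896 0.3487 0.005 ]
```

Request:
arm_command(steps=[{"slide":[0.012,0.045,0.008],"rot":[0,0,5]},{"slide":[0.012,0.045,0.008],"rot":[0,0,5]},{"slide":[0.012,0.045,0.008],"rot":[0,0,5]},{"slide":[0.014,0.045,0.008],"rot":[0,0,5]},{"slide":[0.016,0.045,0],"rot":[0,0,5]},{"slide":[0.016,0.045,0],"rot":[0,0,5]},{"slide":[0.016,0.045,0],"rot":[0,0,5]},{"slide":[0.016,0.045,0],"rot":[0,0,5]}], newtons=50)

```text
schema error: expected keys rot, slide, grip
```

Request:
arm_command(steps=[{"slide":[0.016,0.045,0],"rot":[0,0,7],"grip":1},{"slide":[0.016,0.045,0],"rot":[0,0,7]},{"slide":[0.016,0.045,0],"rot":[0,0,7]},{"slide":[0.016,0.045,0],"rot":[0,0,7]},{"slide":[0.016,0.035,0],"rot":[0,0,7]},{"slide":[0.016,0.014,0],"rot":[0,0,6]},{"slide":[0.007,0,0],"rot":[0,0,0]},{"slide":[0,0,0],"rot":[0,0,0]}])

```text
schema error: expected keys rot, slide, grip
```

Run:
```python
from h import *
s=sensors.read_state();print({k:np.round(s[k],3) for k in ["time","ee_pos","eef_rot","joint_positions","ft_force","width"]})
b=eyes.camera("side");save(b,"side1",(190,100,340,300),3)
for k in ["cap_grip","plate_fin","screw"]: print(k,[(np.round(d["bbox"],1).tolist(),round(d["conf"],2)) for d in eyes.look_for(k,b)[:2]])
```

```text
{'time': np.float64(1.2), 'ee_pos': array([ 0.27 , -0.564,  0.2  ]), 'eef_rot': array([ 0.975,  0.221,  0.   , -0.   ]), 'joint_positions': array([ 1.102,  0.332, -0.065,  1.46 ,  0.022,  1.35 , -0.089]), 'ft_force': array([-0.769,  0.314,  0.758]), 'width': np.float64(0.087)}
cap_grip [([251.3, 219.9, 280.8, 258.9], 0.87)]
plate_fin [([220.6, 166.5, 247.3, 197.4], 0.88)]
screw [([233.9, 199.0, 295.9, 298.0], 0.95), ([221.8, 164.4, 246.8, 199.1], 0.68)]
```

All three keys are needed in every row.

Request:
arm_command(steps=[{"slide":[0.012,0.045,0.008],"rot":[0,0,5],"grip":1},{"slide":[0.012,0.045,0.008],"rot":[0,0,5],"grip":1},{"slide":[0.012,0.045,0.008],"rot":[0,0,5],"grip":1},{"slide":[0.014,0.045,0.008],"rot":[0,0,5],"grip":1},{"slide":[0.016,0.045,0],"rot":[0,0,5],"grip":1},{"slide":[0.016,0.045,0],"rot":[0,0,5],"grip":1},{"slide":[0.016,0.045,0],"rot":[0,0,5],"grip":1},{"slide":[0.016,0.045,0],"rot":[0,0,5],"grip":1}], newtons=50)

```text
time: 2.4
ee_pos: [0.3839, -0.2025, 0.232]
eef_rot: [0.84, 0.542, 0.0, 0.0]
ft_force: [0.1, -0.9, 0.3]
width: 0.0869
grip_force: 0.0
```

Request:
arm_command(steps=[{"slide":[0.016,0.045,0],"rot":[0,0,7],"grip":1},{"slide":[0.016,0.045,0],"rot":[0,0,7],"grip":1},{"slide":[0.016,0.045,0],"rot":[0,0,7],"grip":1},{"slide":[0.016,0.045,0],"rot":[0,0,7],"grip":1},{"slide":[0.016,0.035,0],"rot":[0,0,7],"grip":1},{"slide":[0.016,0.014,0],"rot":[0,0,6],"grip":1},{"slide":[0.007,0,0],"rot":[0,0,0],"grip":1},{"slide":[0,0,0],"rot":[0,0,0],"grip":1}])

```text
time: 3.4
ee_pos: [0.4865, 0.0242, 0.2316]
eef_rot: [0.599, 0.801, -0.0, -0.0]
ft_force: [-0.5, -0.3, 0.8]
width: 0.0867
grip_force: 0.0
```

Run:
```python
from h import *
s=sensors.read_state();print({k:np.round(s[k],3) for k in ["time","ee_pos","eef_rot","joint_positions","ft_force","width"]})
b=eyes.camera("side");save(b,"side1",(190,100,340,300),3)
for k in ["cap_grip","plate_fin","screw"]: print(k,[(np.round(d["bbox"],1).tolist(),round(d["conf"],2)) for d in eyes.look_for(k,b)[:2]])
```

```text
{'time': np.float64(3.4), 'ee_pos': array([0.486, 0.024, 0.232]), 'eef_rot': array([ 0.599,  0.801, -0.   , -0.   ]), 'joint_positions': array([ 0.528,  0.053, -0.686,  1.734,  0.034,  1.368,  0.121]), 'ft_force': array([-0.54 , -0.277,  0.796]), 'width': np.float64(0.087)}
cap_grip [([249.2, 218.8, 282.8, 258.0], 0.73)]
plate_fin [([241.6, 314.2, 333.3, 353.8], 0.35)]
screw [([233.8, 197.0, 296.6, 298.6], 0.88)]
```

View pics/side1.png

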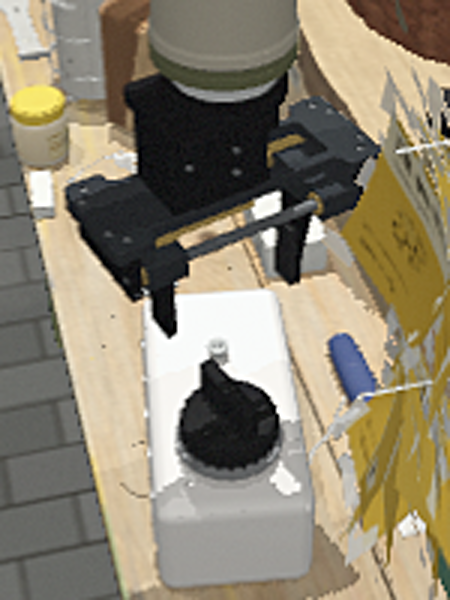

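The gripper is above the cap and straddles the bar, with fingertips at about (163,330) and (290,280) in the crop. I'll descend and close gently.

Request:
arm_command(steps=[{"slide":[0,0,-0.04],"rot":[0,0,0],"grip":1},{"slide":[0,0,-0.03],"rot":[0,0,0],"grip":1},{"slide":[0,0,-0.015],"rot":[0,0,0],"grip":1},{"slide":[0,0,0],"rot":[0,0,0],"grip":0.5},{"slide":[0,0,0],"rot":[0,0,0],"grip":0.2},{"slide":[0,0,0],"rot":[0,0,0],"grip":0},{"slide":[0,0,0],"rot":[0,0,0],"grip":0},{"slide":[0,0,0],"rot":[0,0,0],"grip":0}], newtons=12)

```text
time: 4.6
ee_pos: [0.4867, 0.0251, 0.147]
eef_rot: [0.598, 0.801, 0.0, 0.0]
ft_force: [-0.1, -0.9, -0.7]
width: 0.0451
grip_force: 0.0
```

Request:
arm_command(steps=[{"slide":[0,0,0],"rot":[0,0,0],"grip":0},{"slide":[0,0,0],"rot":[0,0,0],"grip":0},{"slide":[0,0,0],"rot":[0,0,0],"grip":0},{"slide":[0,0,0],"rot":[0,0,0],"grip":0},{"slide":[0,0,0],"rot":[0,0,0],"grip":0},{"slide":[0,0,0],"rot":[0,0,0],"grip":0},{"slide":[0,0,0],"rot":[0,0,0],"grip":0},{"slide":[0,0,0],"rot":[0,0,0],"grip":0}], newtons=12)

```text
time: 5.6
ee_pos: [0.4871, 0.0251, 0.1476]
eef_rot: [0.598, 0.801, 0.0, 0.001]
ft_force: [-1.2, 0.3, 5.5]
width: 0.0006
grip_force: 3.1
```

Run:
```python
from h import *
s=sensors.read_state();print({k:np.round(s[k],3) for k in ["time","ee_pos","eef_rot","joint_positions","ft_force","torque","width","grip_force"]})
```

```text
{'time': np.float64(5.6), 'ee_pos': array([0.487, 0.025, 0.148]), 'eef_rot': array([0.598, 0.801, 0.   , 0.001]), 'joint_positions': array([ 0.512,  0.12 , -0.693,  1.854,  0.083,  1.194,  0.081]), 'ft_force': array([-1.176,  0.345,  5.48 ]), 'torque': array([ 0.004, -0.02 ,  0.027]), 'width': np.float64(0.001), 'grip_force': np.float64(3.062)}
```

Run:
```python
from h import *
b=eyes.camera("side");a=eyes.camera("top")
def cr(c,l,t,r,bb,s): return cv2.resize(np.array(c["pixels"])[t:bb,l:r,::-1],None,fx=s,fy=s,interpolation=cv2.INTER_CUBIC)
B=cr(b,210,130,320,280,4);A=cr(a,250,150,350,250,3.5)
o=np.zeros((600,800,3),np.uint8);o[:,:440]=B;o[:350,445:795]=A;cv2.imwrite("pics/c2.png",o)
print(proj(b,sensors.read_state()["ee_pos"]),proj(a,sensors.read_state()["ee_pos"]))
```

```text
[265.88467312 234.23759179] [323.64353812 202.07765995]
```

View pics/c2.png

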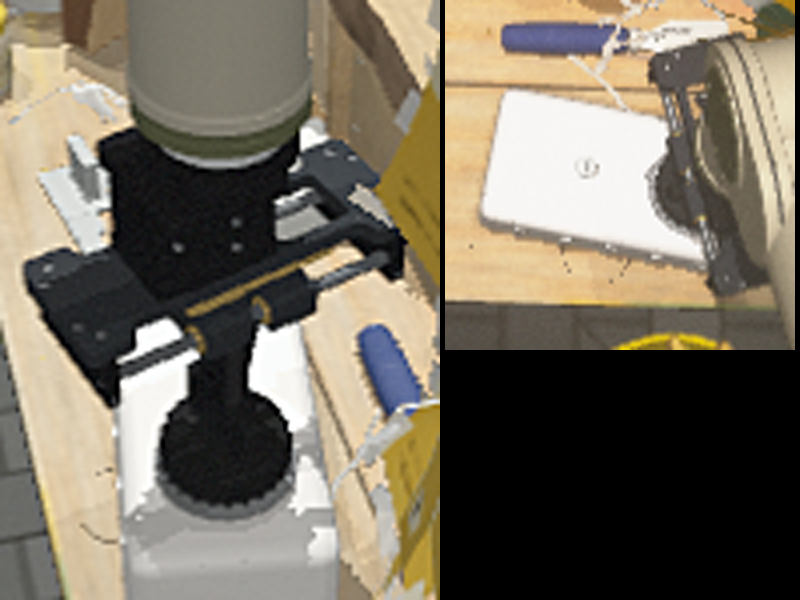

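Run:
```python
from h import *
b=eyes.camera("side")
P=np.array(b["pixels"])[205:275,240:300,::-1].astype(float)
g=np.clip((P/255)**0.45*255,0,255).astype(np.uint8)
g=cv2.resize(g,None,fx=8,fy=8,interpolation=cv2.INTER_CUBIC);cv2.imwrite("pics/c3.png",g)
f=lambda p:((proj(b,p)-[240,205])*8).round().tolist()
n=np.array([.487,.0255]);u=np.array([-.284,.959])*.032
for z in (.139,.17): print(z,f([*(n+u),z]),f([*n,z]),f([*(n-u),z]))
print("tip",f(sensors.read_state()["ee_pos"]),proj(b,[.487,.0255,.1]))
for k in ["cap_grip"]: print(k,[(np.round(d["bbox"],1).tolist(),round(d["conf"],2)) for d in eyes.look_for(k,b)[:2]])
```

```text
0.139 [148.0, 181.0] [206.0, 254.0] [268.0, 330.0]
0.17 [145.0, 105.0] [206.0, 178.0] [269.0, 254.0]
tip [207.0, 234.0] [265.93422329 248.10094368]
cap_grip [([249.4, 219.6, 283.0, 258.1], 0.57)]
```

View pics/c3.png

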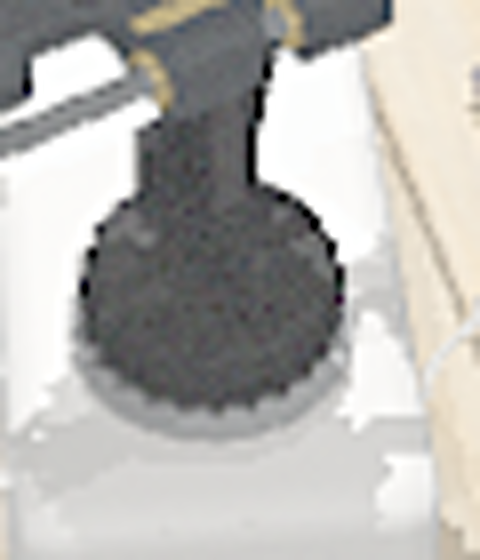

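Run:
```python
from h import *
b=eyes.camera("side")
for s in (1,-1):
  for w in (.0435,.0585): print(((proj(b,np.array([.4865,.0242,.2316])+s*w*np.array([.958,.285,0]))-[190,100])*3).round().tolist())
P=np.array(b["pixels"])[205:275,240:300].max(2)
np.set_printoptions(linewidth=250)
print(P[18:52:1,8:46:1])
```

```text
[279.0, 299.0]
[297.0, 291.0]
[171.0, 346.0]
[152.0, 354.0]
[[255 253 253 ... 247 241 231]
 [252 252 251 ... 248 243 233]
 [252 248 248 ... 249 244 235]
 ...
 [183 188 172 ... 248 250 244]
 [183 186 192 ... 244 247 244]
 [186 185 186 ... 248 248 249]]
```

Run:
```python
from h import *
ims=[]
for i in range(4): b=eyes.camera("side");ims.append(np.array(b["pixels"]).astype(float))
c3=np.mean(ims,0)[195:275,238:298,::-1]
print(np.abs(ims[0]-ims[1]).mean(), np.percentile(c3[30:50,15:40],[5,25,50,75,95]))
g=np.clip((cv2.GaussianBlur(c3,(0,0),.6)-10)*4.5,0,255).astype(np.uint8)
g=cv2.resize(g,None,fx=7,fy=7,interpolation=cv2.INTER_CUBIC)
s0=cv2.imread("pics/side0.png");s0=s0[292:412,357:447];s0=cv2.resize(np.clip((s0.astype(float)-10)*4.5,0,255).astype(np.uint8),(420,560))
cv2.imwrite("pics/c4.png",np.hstack([g[:,:360],s0[:,:420]])[:560])
```

```text
1.2115376790364583 [ 16.75    21.      23.25    28.25   249.0125]
```

View pics/c4.png

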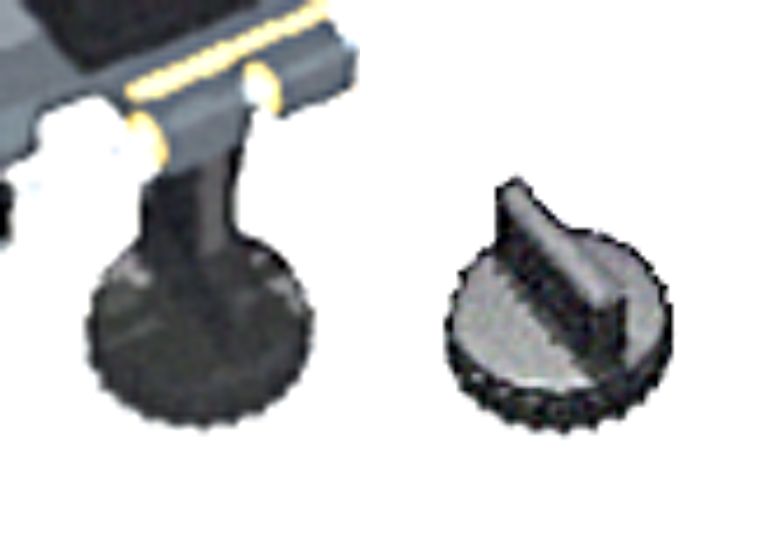

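The crop shows shut fingers ending at about (200,260), on or near the bar's top, so the real tip height is higher than I assumed. I'll lift and measure the tips against the white canister.

Request:
arm_command(steps=[{"slide":[0,0,0.03],"rot":[0,0,0],"grip":0},{"slide":[0,0,0.03],"rot":[0,0,0],"grip":0},{"slide":[0,0,0],"rot":[0,0,0],"grip":0},{"slide":[0,0,0],"rot":[0,0,0],"grip":0},{"slide":[0,0,0],"rot":[0,0,0],"grip":0},{"slide":[0,0,0],"rot":[0,0,0],"grip":0},{"slide":[0,0,0],"rot":[0,0,0],"grip":0},{"slide":[0,0,0],"rot":[0,0,0],"grip":0}])

```text
time: 7.05
ee_pos: [0.4865, 0.0251, 0.2067]
eef_rot: [0.598, 0.801, 0.0, -0.0]
ft_force: [0.1, -0.2, 0.4]
width: 0.0004
grip_force: 0.0
```

Run:
```python
from h import *
s=sensors.read_state();print({k:np.round(s[k],4) for k in ["ee_pos","eef_rot","ft_force","width"]})
b=eyes.camera("side");P=np.array(b["pixels"])
g=cv2.resize(P[170:270,225:310,::-1],None,fx=6,fy=6,interpolation=cv2.INTER_CUBIC)
g=np.clip((g.astype(float)/255)**.5*255,0,255).astype(np.uint8)
e=s["ee_pos"]
for dz in (0,.02):
    q=((proj(b,e+[0,0,dz])-[225,170])*6).astype(int);print(q);cv2.circle(g,tuple(map(int,q)),3,(0,0,255),-1)
cv2.imwrite("pics/c5.png",g)
```

```text
{'ee_pos': array([0.4865, 0.0251, 0.2067]), 'eef_rot': array([ 5.980e-01,  8.015e-01,  0.000e+00, -1.000e-04]), 'ft_force': array([ 0.0642, -0.1715,  0.3829]), 'width': np.float64(0.0004)}
[242 273]
[241 232]
```

View pics/c5.png

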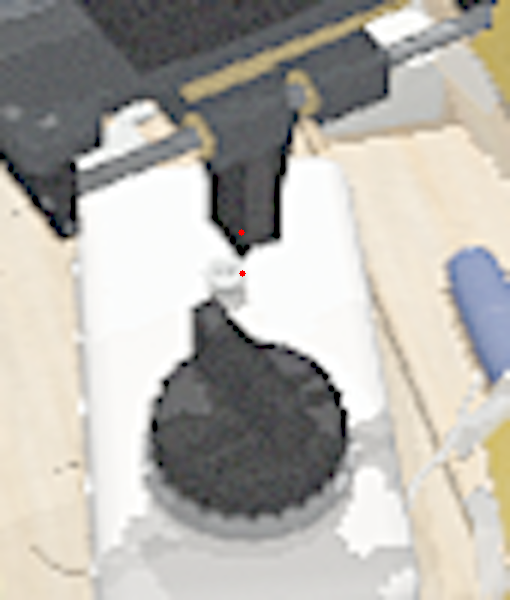

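The shut tips show at about (245,235) in the crop, where the reported TCP projects to (242,273). The real fingertips are therefore about 22 mm above the reported TCP. That agrees with the shut fingers resting on the bar top (0.170) at a reading of 0.148, so I'll use real tip z = reading + 0.022.

Request:
arm_command(steps=[{"slide":[0,0,0],"rot":[0,0,0],"grip":0.6},{"slide":[0,0,-0.01],"rot":[0,0,0],"grip":0.6},{"slide":[0,0,-0.01],"rot":[0,0,0],"grip":0.6},{"slide":[0,0,-0.01],"rot":[0,0,0],"grip":0.6},{"slide":[0,0,-0.01],"rot":[0,0,0],"grip":0.6},{"slide":[0,0,-0.015],"rot":[0,0,0],"grip":0.6},{"slide":[0,0,-0.016],"rot":[0,0,0],"grip":0.6},{"slide":[0,0,-0.015],"rot":[0,0,0],"grip":0.6}])

```text
time: 8.1
ee_pos: [0.4863, 0.025, 0.1195]
eef_rot: [0.598, 0.801, -0.0, -0.0]
ft_force: [0.2, -0.0, 1.2]
width: 0.0521
grip_force: 0.0
```

Request:
arm_command(steps=[{"slide":[0,0,0],"rot":[0,0,0],"grip":0},{"slide":[0,0,0],"rot":[0,0,0],"grip":0},{"slide":[0,0,0],"rot":[0,0,0],"grip":0},{"slide":[0,0,0],"rot":[0,0,0],"grip":0},{"slide":[0,0,0],"rot":[0,0,0],"grip":0},{"slide":[0,0,0],"rot":[0,0,0],"grip":0},{"slide":[0,0,0],"rot":[0,0,0],"grip":0},{"slide":[0,0,0],"rot":[0,0,0],"grip":0}], newtons=12)

```text
time: 9.1
ee_pos: [0.4871, 0.0252, 0.1211]
eef_rot: [0.598, 0.801, 0.0, 0.0]
ft_force: [5.2, 1.1, 1.3]
width: 0.0142
grip_force: 12.0
```

The bar is gripped at a width of 14.2 mm. Next: grip hard and turn clockwise.

Request:
arm_command(steps=[{"slide":[0.0015,0,0],"rot":[0,0,0],"grip":0},{"slide":[0,0,0],"rot":[0,0,-5],"grip":0},{"slide":[0,0,0],"rot":[0,0,-9],"grip":0},{"slide":[0,0,0],"rot":[0,0,-9],"grip":0},{"slide":[0,0,0],"rot":[0,0,-9],"grip":0},{"slide":[0,0,0],"rot":[0,0,-9],"grip":0},{"slide":[0,0,0],"rot":[0,0,-9],"grip":0},{"slide":[0,0,0],"rot":[0,0,0],"grip":0}], newtons=55)

```text
time: 10.1
ee_pos: [0.4874, 0.0255, 0.121]
eef_rot: [0.881, 0.473, -0.001, -0.0]
ft_force: [-2.4, 2.7, 6.2]
width: 0.0137
grip_force: 55.0
```

```bash
cat > st.py <<'E'
from h import *
s=sensors.read_state();q=s["eef_rot"];print({k:np.round(s[k],4).tolist() for k in ["time","ee_pos","ft_force","torque","width","grip_force","joint_positions"]},"yaw",round(np.degrees(2*np.arctan2(q[1],q[0])),1))
E
python3 st.py
```

```text
{'time': 10.1, 'ee_pos': [0.4874, 0.0255, 0.121], 'ft_force': [-2.4097, 2.6943, 6.1984], 'torque': [0.3668, 0.4044, -0.0986], 'width': 0.0137, 'grip_force': 55.0026, 'joint_positions': [0.4359, 0.1431, -0.6191, 1.8863, 0.0908, 1.1413, -0.8023]} yaw 56.4
```

Request:
arm_command(steps=[{"slide":[0,0,0],"rot":[0,0,-7],"grip":0},{"slide":[0,0,0],"rot":[0,0,-7],"grip":0},{"slide":[0,0,0],"rot":[0,0,-7],"grip":0},{"slide":[0,0,0],"rot":[0,0,-7],"grip":0},{"slide":[0,0,0],"rot":[0,0,-7],"grip":0},{"slide":[0,0,0],"rot":[0,0,-7],"grip":0},{"slide":[0,0,0],"rot":[0,0,-7],"grip":0},{"slide":[0,0,0],"rot":[0,0,-7],"grip":0}])

```text
time: 11.1
ee_pos: [0.488, 0.0249, 0.121]
eef_rot: [1.0, 0.004, 0.0, 0.001]
ft_force: [0.8, 0.1, 3.8]
width: 0.0144
grip_force: 57.4
```

```bash
python3 st.py
```

```text
{'time': 11.1, 'ee_pos': [0.488, 0.0249, 0.121], 'ft_force': [0.7911, 0.064, 3.8426], 'torque': [-0.0826, -0.0903, 1.2121], 'width': 0.0144, 'grip_force': 57.4099, 'joint_positions': [0.3672, 0.1346, -0.5444, 1.8891, 0.0778, 1.1385, -1.7691]} yaw 0.4
```

Request:
arm_command(steps=[{"slide":[0,0,0],"rot":[0,0,-6],"grip":0},{"slide":[0,0,0],"rot":[0,0,-6],"grip":0},{"slide":[0,0,0],"rot":[0,0,-4],"grip":0},{"slide":[0,0,0],"rot":[0,0,-4],"grip":0},{"slide":[0,0,0],"rot":[0,0,0],"grip":0},{"slide":[0,0,0],"rot":[0,0,0],"grip":0},{"slide":[0,0,0],"rot":[0,0,0],"grip":0},{"slide":[0,0,0],"rot":[0,0,0],"grip":0}])

```text
time: 12.1
ee_pos: [0.4881, 0.0255, 0.1209]
eef_rot: [0.986, -0.169, 0.0, -0.0]
ft_force: [2.0, 2.7, 4.5]
width: 0.0136
grip_force: 55.0
```

```bash
python3 st.py
```

```text
{'time': 12.1, 'ee_pos': [0.4881, 0.0255, 0.1209], 'ft_force': [1.9968, 2.7197, 4.5174], 'torque': [0.4462, -0.1553, -0.1384], 'width': 0.0136, 'grip_force': 55.0014, 'joint_positions': [0.3444, 0.1321, -0.5199, 1.8903, 0.0718, 1.1373, -2.1116]} yaw -19.4
```

Turned 126° in total, which is enough for the worst-case start plus one click. I'll release, lift, and check the bar angle and the plate from the pictures.

Request:
arm_command(steps=[{"slide":[0,0,0],"rot":[0,0,0],"grip":0.6},{"slide":[0,0,0],"rot":[0,0,0],"grip":0.6},{"slide":[0,0,0],"rot":[0,0,0],"grip":0.6},{"slide":[0,0,0.01],"rot":[0,0,0],"grip":0.6},{"slide":[0,0,0.04],"rot":[0,0,0],"grip":0.6},{"slide":[0,0.02,0.05],"rot":[0,0,8],"grip":0.6},{"slide":[-0.02,0.05,0.02],"rot":[0,0,10],"grip":0.6},{"slide":[-0.02,0.05,0],"rot":[0,0,10],"grip":0.6}])

```text
time: 13.1
ee_pos: [0.4483, 0.1467, 0.2433]
eef_rot: [0.997, 0.077, 0.002, -0.0]
ft_force: [0.0, 0.7, -0.0]
width: 0.052
grip_force: 0.0
```

```bash
python3 st.py
python3 - <<'E'
from h import *
a=eyes.camera("top");b=eyes.camera("side")
P=np.array(a["pixels"]);cv2.imwrite("pics/raw_top.png",P[:,:,::-1]);cv2.imwrite("pics/raw_side.png",np.array(b["pixels"])[:,:,::-1])
l,t,r,bb=180,185,238,228
hsv=cv2.cvtColor(P[t:bb,l:r],cv2.COLOR_RGB2HSV)
m=((hsv[:,:,1]<60)&(hsv[:,:,2]>120)).astype(np.uint8)
n,lab,stt,cen=cv2.connectedComponentsWithStats(m);i=1+np.argmax(stt[1:,4]);print(stt[i],cen[i])
for y in range(m.shape[0]): print(''.join('#' if v==i else ('.' if mm==0 else '+') for v,mm in zip(lab[y],m[y])))
ys,xs=np.where(lab==i)
W=np.array([onz(a,l+x,t+y,.005)[:2] for x,y in zip(xs,ys)],np.float32)
print(cv2.minAreaRect(W*1000))
for c,nm in((a,"top"),(b,"side")):
  for k in ["cap_grip","plate_fin","screw","lug","tub_2_b","jar_2_b","carton_small_2_b"]: print(nm,k,[(np.round(d["bbox"],1).tolist(),round(d["conf"],2)) for d in eyes.look_for(k,c)[:2]])
E
```

```text
{'time': 13.1, 'ee_pos': [0.4483, 0.1467, 0.2433], 'ft_force': [0.0229, 0.7456, -0.0382], 'torque': [0.0632, 0.0222, 0.0543], 'width': 0.052, 'grip_force': 0.0, 'joint_positions': [0.2442, -0.0007, -0.6484, 1.7535, 0.0006, 1.3849, -1.8211]} yaw 8.8
[  8   0  41  32 649] [25.77195686 19.78120185]
..............#...........................................
..............##..........................................
...............##.........................................
...............##.........................................
................#.........................................
................##........................................
................##........................................
................##........................................
.................#........................................
.................##...................##..................
.................##............##########.................
..................#......################.................
.................########################...####..........
..........#.########################
[... 1948 characters left out ...]
.73)]
top lug []
top tub_2_b [([144.8, 154.9, 170.7, 179.5], 0.78), ([198.9, 147.4, 231.9, 172.6], 0.63)]
top jar_2_b [([132.7, 214.6, 156.7, 234.3], 0.76)]
top carton_small_2_b [([198.9, 149.0, 235.0, 173.0], 0.81), ([268.6, 154.5, 332.6, 167.5], 0.24)]
side cap_grip [([248.5, 225.0, 280.7, 256.1], 0.56)]
side plate_fin [([221.4, 163.7, 248.3, 198.6], 0.92)]
side screw [([236.7, 200.0, 294.9, 299.8], 0.88)]
side lug [([242.8, 227.5, 283.8, 259.7], 0.88), ([249.6, 226.6, 280.5, 260.1], 0.67)]
side tub_2_b [([250.0, 119.1, 272.1, 151.2], 0.64)]
side jar_2_b [([192.0, 127.2, 214.3, 155.3], 0.96), ([223.4, 164.1, 247.7, 198.5], 0.71)]
side carton_small_2_b [([267.9, 156.4, 301.0, 197.6], 0.88)]
```

```bash
cat > fit.py <<'E'
from h import *
from scipy.optimize import minimize
def masks(c,p,z,nose,box,ss=8):
    l,t,r,b=box;x,y,yaw=p;R=np.array([[np.cos(yaw),-np.sin(yaw)],[np.sin(yaw),np.cos(yaw)]])
    def pr(pts,zz): return np.array([((proj(c,[*(R@np.array(q)/1000+[x,y]),zz])-[l,t]+.5)*ss*16) for q in pts]).round().astype(np.int32)
    M=np.zeros(((b-t)*ss,(r-l)*ss),np.uint8)
    out=[(-30,65),(30,65),(30,-65+nose),(18,-65+nose),(18,-65),(-18,-65),(-18,-65+nose),(-30,-65+nose)]
    cv2.fillPoly(M,[pr(out,z)],255,shift=4)
    th=np.linspace(0,2*np.pi,40)
    cv2.fillPoly(M,[pr(np.c_[12.5*np.cos(th),-30+12.5*np.sin(th)],z)],0,shift=4)
    cv2.fillPoly(M,[pr([(-5.5,-30),(5.5,-30),(5.5,1.5),(3.9,5.4),(0,7),(-3.9,5.4),(-5.5,1.5)],z)],0,shift=4)
    # fin
    f=[(sx*6,40+sy*20) for sx in(-1,1) for sy in(-1,1)]
    h=cv2.convexHull(np.vstack([pr(f,z),pr(f,z+.033)]));cv2.fillPoly(M,[h],255,shift=4)
    return cv2.resize(M,(r-l,b-t),interpolation=cv2.INTER_AREA)/255.
E
python3 - <<'E'
from fit import *
a=eyes.camera("top");b=eyes.camera("side")
A=cv2.imread("pics/raw_top.png");B=cv2.imread("pics/raw_side.png")
ba=(180,194,238,222);bb=(212,155,256,205)
def mk(I,bx,vmin,smax):
    l,t,r,q=bx;h=cv2.cvtColor(I[t:q,l:r],cv2.COLOR_BGR2HSV);m=((h[:,:,1]<smax)&(h[:,:,2]>vmin)).astype(np.uint8)
    n,lab,st,_=cv2.connectedComponentsWithStats(m,connectivity=4);i=1+np.argmax(st[1:,4]);return (lab==i).astype(float)
ma=mk(A,ba,120,60);mb=mk(B,bb,90,50)
for row in mb: print(''.join('#' if v else '.' for v in row))
res=[]
for use in ("a","b","ab"):
    def cost(v):
        p=(v[0]/1000,v[1]/1000,v[2]/100);c=0
        if "a" in use: c+=np.abs(masks(a,p,.005,v[3],ba)-ma).sum()
        if "b" in use: c+=np.abs(masks(b,p,.005,v[3],bb)-mb).sum()
        return c
    best=min((minimize(cost,[482,373,y,24],method="Nelder-Mead",options=dict(initial_simplex=[[482,373,y,24],[486,373,y,24],[482,379,y,24],[482,373,y+5,24],[482,373,y,30]])) for y in (14,20)),key=lambda r:r.fun)
    v=best.x;yaw=v[2]/100;f=v[:2]+40*np.array([-np.sin(yaw),np.cos(yaw)]);print(use,best.fun,v.round(2),"fin",f.round(1))
b2=B[222:262,244:288].max(2)
for row in b2: print(''.join(chr(48+min(9,int(v//12))) if v<120 else ' ' for v in row))
E
```

```text
............................................
............................................
............................................
............................................
............................................
............................................
............................................
............................................
............................................
...............####.........................
...............#####........................
...............#####........................
...............######.....................##
...............######....................###
...............######................######.
................#####..####.........#####...
..............##############......#####.....
...........#################..#######.......
.......###########################..........
.......#########################............
........######################..............
.........######################.............
.........######################.............
..........######################............
...........#########
[... 2349 characters left out ...]
  4112344344433333344433434333443210     
     5211233333434443443343333334432113     
     6421223344434434343343443344323215     
     8522212344444344444433444443211117     
     863111113344444433344445432122213 9    
     865311232124444444445543211211167 9    
     9786211112211223232211223222111689     
      7883112122322132212321221111448 8     
      7  942111112112112211111111268 9      
       9  8621111121222212111122279  9      
        8  8544211211112211211476  97       
         79 989523311122113544888779        
          787  7688534664488788  79         
           978 988887899788999 899          
             977998 9   99  7789            
                987776777779
```

The bar now spans the full 27 px almost along the camera's x axis, so it turned about 123–126° and the cap is tight with at least one click. The plate fit from the top camera puts the fin at (0.4777, 0.4150) with yaw 9.9°. I'm going there now.

Request:
arm_command(steps=[{"slide":[0.004,0.04,0],"rot":[0,0,10],"grip":0.6},{"slide":[0.004,0.04,0],"rot":[0,0,10],"grip":0.6},{"slide":[0.004,0.04,0],"rot":[0,0,10],"grip":0.6},{"slide":[0.004,0.04,0],"rot":[0,0,10],"grip":0.6},{"slide":[0.004,0.04,-0.02],"rot":[0,0,10],"grip":0.6},{"slide":[0.004,0.04,-0.02],"rot":[0,0,10],"grip":0.6},{"slide":[0.005,0.028,-0.02],"rot":[0,0,10],"grip":0.6},{"slide":[0,0,-0.02],"rot":[0,0,10],"grip":0.6}], newtons=15)

```text
time: 15.0
ee_pos: [0.476, 0.4155, 0.1596]
eef_rot: [0.713, 0.701, -0.0, -0.001]
ft_force: [0.7, -0.3, 0.5]
width: 0.0523
grip_force: 0.0
```

Request:
arm_command(steps=[{"slide":[0,0,0],"rot":[0,0,10],"grip":0.6},{"slide":[0,0,-0.03],"rot":[0,0,1],"grip":0.6},{"slide":[0,0,-0.02],"rot":[0,0,0],"grip":0.6},{"slide":[0,0,0],"rot":[0,0,0],"grip":0.6},{"slide":[0,0,0],"rot":[0,0,0],"grip":0.6},{"slide":[0,0,0],"rot":[0,0,0],"grip":0.6},{"slide":[0,0,0],"rot":[0,0,0],"grip":0.6},{"slide":[0,0,0],"rot":[0,0,0],"grip":0.6}])

```text
time: 16.0
ee_pos: [0.4771, 0.4132, 0.1111]
eef_rot: [0.646, 0.763, 0.0, 0.0]
ft_force: [-0.8, 0.4, -0.2]
width: 0.0522
grip_force: 0.0
```

```bash
python3 st.py
```

```text
{'time': 16.0, 'ee_pos': [0.4771, 0.4132, 0.1111], 'ft_force': [-0.7835, 0.4277, -0.1564], 'torque': [0.0032, -0.1007, 0.0199], 'width': 0.0522, 'grip_force': 0.0, 'joint_positions': [-0.1236, 0.5718, -0.9139, 1.5171, 0.4638, 1.2815, -0.9272]} yaw 99.5
```

Request:
arm_command(steps=[{"slide":[0.0005,0.001,-0.05],"rot":[0,0,0.4],"grip":0.6},{"slide":[0,0,-0.04],"rot":[0,0,0],"grip":0.6},{"slide":[0,0,-0.018],"rot":[0,0,0],"grip":0.6},{"slide":[0,0,-0.012],"rot":[0,0,0],"grip":0.6},{"slide":[0,0,0],"rot":[0,0,0],"grip":0.6},{"slide":[0,0,0],"rot":[0,0,0],"grip":0},{"slide":[0,0,0],"rot":[0,0,0],"grip":0},{"slide":[0,0,0],"rot":[0,0,0],"grip":0}], newtons=15)

```text
time: 17.0
ee_pos: [0.4778, 0.4143, -0.0086]
eef_rot: [0.643, 0.766, 0.0, 0.0]
ft_force: [0.1, 0.2, -0.2]
width: 0.0299
grip_force: 0.0
```

Request:
arm_command(steps=[{"slide":[0,0,0],"rot":[0,0,0],"grip":0},{"slide":[0,0,0],"rot":[0,0,0],"grip":0},{"slide":[0,0,0],"rot":[0,0,0],"grip":0},{"slide":[0,0,0],"rot":[0,0,0],"grip":0},{"slide":[0,0,0],"rot":[0,0,0],"grip":0},{"slide":[0,0,0],"rot":[0,0,0],"grip":0},{"slide":[0,0,0],"rot":[0,0,0],"grip":0},{"slide":[0,0,0],"rot":[0,0,0],"grip":0}])

```text
time: 18.0
ee_pos: [0.4775, 0.4141, -0.0092]
eef_rot: [0.643, 0.766, 0.0, 0.0]
ft_force: [-1.9, -0.9, 2.4]
width: 0.0124
grip_force: 15.0
```

```bash
python3 st.py
```

```text
{'time': 18.0, 'ee_pos': [0.4775, 0.4141, -0.0092], 'ft_force': [-1.9114, -0.9225, 2.4332], 'torque': [-0.214, 0.0832, -0.0286], 'width': 0.0124, 'grip_force': 14.9992, 'joint_positions': [-0.171, 0.6998, -0.8395, 1.6081, 0.5698, 1.0946, -0.9891]} yaw 99.9
```

The fin is gripped at 12.4 mm. I'll lift, turn −18°, and hover over the screw.

Request:
arm_command(steps=[{"slide":[0,0,0],"rot":[0,0,0],"grip":0},{"slide":[0,0,0],"rot":[0,0,0],"grip":0},{"slide":[0,0,0.02],"rot":[0,0,0],"grip":0},{"slide":[0,0,0.04],"rot":[0,0,0],"grip":0},{"slide":[0,0,0.05],"rot":[0,0,0],"grip":0},{"slide":[0,0,0.03],"rot":[0,0,0],"grip":0},{"slide":[0.003,-0.02,0.005],"rot":[0,0,-2],"grip":0},{"slide":[0.005,-0.035,0],"rot":[0,0,-3],"grip":0}], newtons=50)

```text
time: 19.0
ee_pos: [0.485, 0.3602, 0.1376]
eef_rot: [0.675, 0.737, 0.001, -0.0]
ft_force: [1.3, -0.2, -2.2]
width: 0.0117
grip_force: 50.0
```

Request:
arm_command(steps=[{"slide":[0.005,-0.035,0],"rot":[0,0,-3],"grip":0},{"slide":[0.005,-0.035,0],"rot":[0,0,-3],"grip":0},{"slide":[0.005,-0.035,0],"rot":[0,0,-3],"grip":0},{"slide":[0.006,-0.035,0],"rot":[0,0,-3],"grip":0},{"slide":[0.006,-0.025,0],"rot":[0,0,-1],"grip":0},{"slide":[0,-0.005,-0.01],"rot":[0,0,0],"grip":0},{"slide":[0,0,0],"rot":[0,0,0],"grip":0},{"slide":[0,0,0],"rot":[0,0,0],"grip":0}])

```text
time: 20.0
ee_pos: [0.512, 0.1905, 0.126]
eef_rot: [0.754, 0.656, 0.0, -0.0]
ft_force: [0.2, -0.5, -0.9]
width: 0.0119
grip_force: 50.0
```

```bash
python3 st.py
python3 - <<'E'
from h import *
b=eyes.camera("side");a=eyes.camera("top")
I=np.array(b["pixels"])[:,:,::-1];cv2.imwrite("pics/hov_side.png",I);cv2.imwrite("pics/hov_top.png",np.array(a["pixels"])[:,:,::-1])
A=cv2.resize(I[150:270,215:320],None,fx=5,fy=5,interpolation=cv2.INTER_CUBIC)
T=np.array(a["pixels"])[150:250,240:350,::-1];B=cv2.resize(T,None,fx=2.4,fy=2.4,interpolation=cv2.INTER_CUBIC)
o=np.zeros((600,795,3),np.uint8);o[:600,:525]=A;o[:240,528:792]=B;cv2.imwrite("pics/hov.png",o)
for k in ["plate_fin","screw"]: print(k,[(np.round(d["bbox"],1).tolist(),round(d["conf"],2)) for d in eyes.look_for(k,b)[:2]])
E
```

```text
{'time': 20.0, 'ee_pos': [0.512, 0.1905, 0.126], 'ft_force': [0.2114, -0.5251, -0.9277], 'torque': [0.003, -0.0868, -0.0167], 'width': 0.0119, 'grip_force': 49.9994, 'joint_positions': [0.314, 0.3391, -0.8898, 1.7297, 0.2797, 1.2064, -0.7874]} yaw 82.1
plate_fin [([246.5, 173.4, 271.1, 217.0], 0.78)]
screw [([235.3, 198.9, 295.5, 298.3], 0.55)]
```

View pics/hov.png

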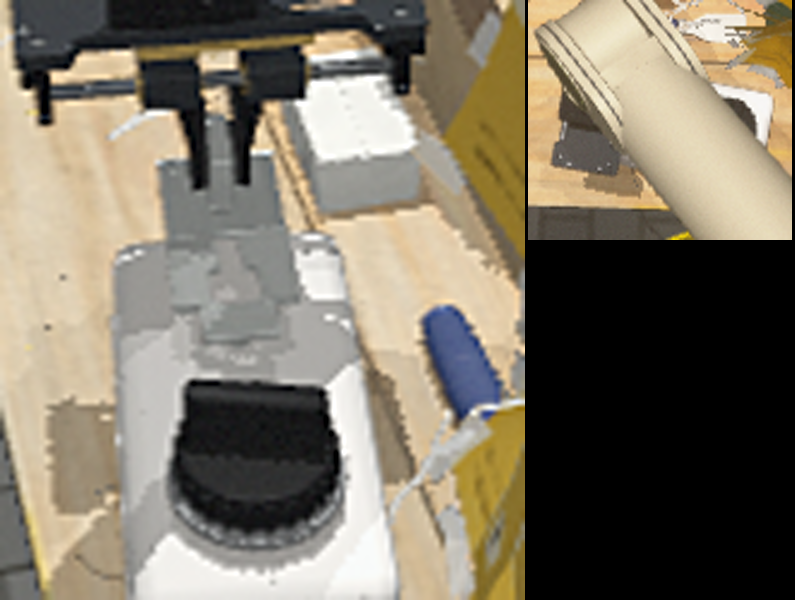

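The plate is held level above the screw. Tail corners are at about (160,160) and (272,155), shoulders at (168,308) and (298,300), and the nose end at (207,338)–(278,333). The bar lies across, as expected. I'll compare this with the model.

Run:
```python
from fit import *
b=eyes.camera("side")
yaw=np.radians(-7.9);R=np.array([[np.cos(yaw),-np.sin(yaw)],[np.sin(yaw),np.cos(yaw)]])
ee=np.array([.512,.1905])
M={"tailL":((-30,25),(160,160)),"tailR":((30,25),(272,155)),"shL":((-30,-83),(168,308)),"shR":((30,-83),(298,300)),"noseL":((-18,-105),(205,336)),"noseR":((18,-105),(280,332))}
for k,(m,o) in M.items():
    p=ee+R@np.array(m)/1000;q=(proj(b,[*p,.1403])-[215,150])*5
    w=onz(b,215+o[0]/5,150+o[1]/5,.1403)[:2]
    print(k,q.round(),o,"plate-frame err mm",((R.T@(w-p))*1000).round(1))
I=cv2.imread("pics/hov_side.png")[178:228,240:282];g=I.mean(2)
for row in g: print(''.join(chr(65+int(v//12)) for v in row))
```

```text
tailL [154. 155.] (160, 160) plate-frame err mm [ 2.7 -4.5]
tailR [271. 145.] (272, 155) plate-frame err mm [-0.5 -8.1]
shL [174. 304.] (168, 308) plate-frame err mm [-2.9 -2.3]
shR [300. 293.] (298, 300) plate-frame err mm [-1.6 -4.8]
noseL [204. 335.] (205, 336) plate-frame err mm [ 0.5 -0.7]
noseR [281. 328.] (280, 332) plate-frame err mm [-0.7 -2.5]
QQPPQQQQQQQOHABBHKKKLFCCAEQQQNJQNJKKKRUUUU
PPPQQQQQQQQRLACCFKKKLGBBANQQQRLNQNLKKQUUUU
PQPQQQQQQQQRMCBBFKKKKGCBATTTUPMNOLKJKKUVUU
PPPPPQQPRRQRLCBCEJKKKHDBAJJIIMOKQNKJJKPUVV
PPPPPQROJILKGCBBELNMNIDBAJKJJLQLMQNIJKOQOM
PPPQQQLJJJJKHDABEKKKKHDBAJKJJJPNJQNKIKLLMM
QPPQQQNKJMLKHCBBEKKKLHDBAKKKJJOQKNQMIKMMMM
PPQQQQOKJKKKJEABEJKKKJEBAJKKJJNPNKNLIKMMMM
QQQQPQOKJKKKLGABDJKKKIEBAJKKKJMPQKNRNKLMMM
QQQQQQOKJKKKKFADGJKKKJKJIKKKJJMPQNNRNKLMMM
QQQQQQNKKKKKKJKLJKKKKJKKKKKKKJJPQNIQNKKMMM
QQQQQQOLKKKKKKKKJJKKKJKKKKKKKJJPQQLMQMKMMM
PQQQQQQMKKKKKKKKJJKKKJKKKKKKKJJNQQNJQMKMMM
PQQQQQQMJKKKKKKKKLLKKKJKKJKKKKJMPQQLNQMLMM
PQQRQQRNKKKKKKKKKJIIJJKKKKKKKKJMPQQOMOLLLK
PPQQRRRNKKKKKKKKKKKKKKKKKKKKKJJKQQQOJPNLMK
PPPQQRROKKKKKKKKKKKKKKKKKKKKKKJJQQQQKMOMQS
QPPPQRROKKKKK
[... 705 characters left out ...]
KMMOOOOONNNN
MMMMMMMMMMLKKLLNNNNMLLLLLLLLLLKMOOOOOOONOO
MMMMMMMMMMPNPNMNNNNMLLLLLLLLLLLMMNOOOOONUT
MMMMMMMMMMOPNMMMNLLLLLLLLLLLLLLMMNOOOOONNN
MMMMMMMMMOPPPNMLNLLLLLLLLLLLLLMMMOOOOOOOOO
MMMOPPPPQPPPPNMLLLLLLLLLLLMMMNMMMNOOOOOOOO
OPPPPOOQQPOPPNMKMMNNMMLKKJKKKKKMMNOOOOOOOO
OOOPOQQQQPOPPNMKJKKKJJIIJMNMMMMMMMNOOOOOOO
OOOOQQQQQPOOPPNMMOONMLKLMMONMMMMMMNOOOOOOO
OOQQQQQQQQPOPNMMOOOONMMMMMMMMMMMOOOOOOOOOO
OPQQQQQQQPOOPNMMMMNONPNPNPNMMOOOOOOOOOOOOO
PPQQQQQQQQQPQRNMMMMMMMOPPPNMMMNOOOOOOOOOOO
PPQQQQQQQQQQQQPMMMMMMMMMMMMMMMNOOOOOOOOOOO
PPQQQQQQQQQQQQQPPPQNMMMMMMMMMMOOOOOOOOOOON
PPQQQQQQQQQQRPOQQQQONNNNNNNNNNOOOOOOOOOONN
PPQQQQQQQQQRKABBAAAEFEEHIFDHIKMPPPPPPPPOOT
PPQQQQQQQQRMFDDEDDDDCCCCCCCCCCCBBAEFFEHKUV
```

Request:
arm_command(steps=[{"slide":[0,0.001,-0.01],"rot":[0,0,-0.3],"grip":0},{"slide":[0,0,-0.008],"rot":[0,0,0],"grip":0},{"slide":[0,0,-0.004],"rot":[0,0,0],"grip":0},{"slide":[0,0,-0.003],"rot":[0,0,0],"grip":0},{"slide":[0,0,-0.003],"rot":[0,0,0],"grip":0},{"slide":[0,0,0],"rot":[0,0,0],"grip":0},{"slide":[0,0,0],"rot":[0,0,0],"grip":0},{"slide":[0,0,0],"rot":[0,0,0],"grip":0}])

```text
time: 21.25
ee_pos: [0.5126, 0.1901, 0.0979]
eef_rot: [0.757, 0.654, 0.0, 0.0]
ft_force: [0.6, 0.2, -1.8]
width: 0.0113
grip_force: 50.0
```

```bash
python3 st.py
```

```text
{'time': 21.25, 'ee_pos': [0.5126, 0.1901, 0.0979], 'ft_force': [0.6042, 0.1849, -1.8275], 'torque': [0.0316, -0.0445, 0.0393], 'width': 0.0113, 'grip_force': 49.9994, 'joint_positions': [0.2985, 0.3704, -0.8749, 1.7591, 0.3086, 1.1562, -0.8152]} yaw 81.6
```

The underside is now at about 0.107, below the head top, with no contact force, so the head is in the hole. I'll set the plate down.

Request:
arm_command(steps=[{"slide":[0,0,-0.003],"rot":[0,0,0],"grip":0},{"slide":[0,0,-0.002],"rot":[0,0,0],"grip":0},{"slide":[0,0,-0.002],"rot":[0,0,0],"grip":0},{"slide":[0,0,0],"rot":[0,0,0],"grip":0},{"slide":[0,0,0],"rot":[0,0,0],"grip":0},{"slide":[0,0,0],"rot":[0,0,0],"grip":0},{"slide":[0,0,0],"rot":[0,0,0],"grip":0},{"slide":[0,0,0],"rot":[0,0,0],"grip":0}])

```text
time: 22.25
ee_pos: [0.5125, 0.1901, 0.0908]
eef_rot: [0.757, 0.654, 0.0, 0.0]
ft_force: [-0.4, -0.1, 0.2]
width: 0.0115
grip_force: 50.0
```

```bash
python3 st.py
```

```text
{'time': 22.25, 'ee_pos': [0.5125, 0.1901, 0.0908], 'ft_force': [-0.4198, -0.0688, 0.2125], 'torque': [-0.0317, 0.1722, 0.0188], 'width': 0.0115, 'grip_force': 49.9994, 'joint_positions': [0.2945, 0.3787, -0.8712, 1.7663, 0.3161, 1.1438, -0.8208]} yaw 81.6
```

Request:
arm_command(steps=[{"slide":[-0.0006,-0.004,0],"rot":[0,0,0],"grip":0},{"slide":[-0.0006,-0.004,0],"rot":[0,0,0],"grip":0},{"slide":[-0.0006,-0.004,0],"rot":[0,0,0],"grip":0},{"slide":[-0.0006,-0.004,0],"rot":[0,0,0],"grip":0},{"slide":[-0.0006,-0.004,0],"rot":[0,0,0],"grip":0},{"slide":[-0.0006,-0.004,0],"rot":[0,0,0],"grip":0},{"slide":[0,0,0],"rot":[0,0,0],"grip":0},{"slide":[0,0,0],"rot":[0,0,0],"grip":0}])

```text
time: 23.25
ee_pos: [0.509, 0.1657, 0.0908]
eef_rot: [0.757, 0.654, -0.0, 0.0]
ft_force: [0.3, -1.2, 0.7]
width: 0.0119
grip_force: 50.0
```

```bash
python3 st.py
```

```text
{'time': 23.25, 'ee_pos': [0.509, 0.1657, 0.0908], 'ft_force': [0.322, -1.2325, 0.727], 'torque': [-0.2975, -0.0503, 0.0327], 'width': 0.0119, 'grip_force': 49.9996, 'joint_positions': [0.3465, 0.3509, -0.8726, 1.7949, 0.2956, 1.1331, -0.7697]} yaw 81.6
```

Request:
arm_command(steps=[{"slide":[-0.0003,-0.002,0],"rot":[0,0,0],"grip":0},{"slide":[-0.0003,-0.002,0],"rot":[0,0,0],"grip":0},{"slide":[-0.0002,-0.0015,0],"rot":[0,0,0],"grip":0},{"slide":[-0.0002,-0.001,0],"rot":[0,0,0],"grip":0},{"slide":[0,0,0],"rot":[0,0,0],"grip":0},{"slide":[0,0,0],"rot":[0,0,0],"grip":0},{"slide":[0,0,0],"rot":[0,0,0],"grip":0},{"slide":[0,0,0],"rot":[0,0,0],"grip":0}])

```text
time: 24.25
ee_pos: [0.5079, 0.1594, 0.0908]
eef_rot: [0.757, 0.654, -0.0, 0.0]
ft_force: [-0.3, -0.9, 0.9]
width: 0.012
grip_force: 50.0
```

```bash
python3 st.py
```

```text
{'time': 24.25, 'ee_pos': [0.5079, 0.1594, 0.0908], 'ft_force': [-0.2551, -0.9184, 0.852], 'torque': [-0.1643, 0.0865, 0.002], 'width': 0.012, 'grip_force': 49.9993, 'joint_positions': [0.3604, 0.3435, -0.873, 1.8022, 0.2897, 1.1302, -0.7552]} yaw 81.6
```

Request:
arm_command(steps=[{"slide":[-0.0001,-0.0007,0],"rot":[0,0,0],"grip":0},{"slide":[-0.0001,-0.0007,0],"rot":[0,0,0],"grip":0},{"slide":[-0.0001,-0.0006,0],"rot":[0,0,0],"grip":0},{"slide":[0,0,0],"rot":[0,0,0],"grip":0},{"slide":[0,0,0],"rot":[0,0,0],"grip":0},{"slide":[0,0,0],"rot":[0,0,0],"grip":0},{"slide":[0,0,0],"rot":[0,0,0],"grip":0},{"slide":[0,0,0],"rot":[0,0,0],"grip":0}])

```text
time: 25.25
ee_pos: [0.5076, 0.1579, 0.0908]
eef_rot: [0.757, 0.654, 0.0, -0.0]
ft_force: [0.8, 4.9, -0.1]
width: 0.0115
grip_force: 50.0
```

```bash
python3 st.py
```

```text
{'time': 25.25, 'ee_pos': [0.5076, 0.1579, 0.0908], 'ft_force': [0.8179, 4.8917, -0.0699], 'torque': [1.102, -0.2349, 0.0397], 'width': 0.0115, 'grip_force': 49.9994, 'joint_positions': [0.3645, 0.3414, -0.8733, 1.8044, 0.2875, 1.1289, -0.7508]} yaw 81.7
```

The stop is felt with 4.9 N against the slide, and the position matches home. I'll relieve the force, release and lift off.

Request:
arm_command(steps=[{"slide":[0.0001,0.0008,-0.0003],"rot":[0,0,0],"grip":0},{"slide":[0,0,0],"rot":[0,0,0],"grip":0},{"slide":[0,0,0],"rot":[0,0,0],"grip":0.5},{"slide":[0,0,0],"rot":[0,0,0],"grip":0.5},{"slide":[0,0,0],"rot":[0,0,0],"grip":0.5},{"slide":[0,0,0],"rot":[0,0,0],"grip":0.5},{"slide":[0,0,0],"rot":[0,0,0],"grip":0.5},{"slide":[0,0,0.015],"rot":[0,0,0],"grip":0.5}])

```text
time: 26.25
ee_pos: [0.507, 0.1581, 0.1052]
eef_rot: [0.757, 0.654, -0.001, -0.001]
ft_force: [0.3, 0.4, 1.5]
width: 0.0433
grip_force: 0.0
```

Request:
arm_command(steps=[{"slide":[0,0,0.03],"rot":[0,0,0],"grip":0.5},{"slide":[0,0,0.04],"rot":[0,0,0],"grip":0.5},{"slide":[0,0,0.04],"rot":[0,0,0],"grip":0.5},{"slide":[-0.03,-0.04,0.03],"rot":[0,0,0],"grip":0.5},{"slide":[-0.03,-0.05,0],"rot":[0,0,0],"grip":0.5},{"slide":[-0.02,-0.055,0],"rot":[0,0,0],"grip":0.5},{"slide":[0,-0.055,0],"rot":[0,0,0],"grip":0.5},{"slide":[0,-0.05,0],"rot":[0,0,0],"grip":0.5}])

```text
time: 27.25
ee_pos: [0.4275, -0.0934, 0.247]
eef_rot: [0.757, 0.654, 0.0, 0.001]
ft_force: [0.9, 0.2, -0.5]
width: 0.0434
grip_force: 0.0
```

```bash
python3 st.py
python3 - <<'E'
from fit import *
a=eyes.camera("top");A=np.array(a["pixels"])[:,:,::-1];b=eyes.camera("side");B=np.array(b["pixels"])[:,:,::-1]
cv2.imwrite("pics/fin_top.png",A);cv2.imwrite("pics/fin_side.png",B)
for nm,c,bx,I in (("top",a,(258,180,345,222),A),("side",b,(240,175,292,262),B)):
    l,t,r,q=bx;g=I[t:q,l:r].mean(2)
    print(nm)
    for row in g: print(''.join(chr(65+int(v//10.5)) for v in row))
e=np.array([.1435,.9897]);x=np.array([.9897,-.1435]);s=np.array([.5017,.12])
pt=lambda X,Y,z:[*(s+x*X/1000+e*Y/1000),z]
for n,(X,Y,z) in dict(finTopNear=(0,18.5,.138),finTopFar=(0,58.5,.138),tailL=(-30,63.5,.105),tailR=(30,63.5,.105),noseL=(-18,-66.5,.105),noseR=(18,-66.5,.105),shL=(-30,-44.5,.105),shR=(30,-44.5,.105),screw=(0,0,.113)).items():
    P=pt(X,Y,z);print(n,"top",(proj(a,P)-[258,180]).round(1),"side",(proj(b,P)-[240,175]).round(1))
E
```

```text
{'time': 27.25, 'ee_pos': [0.4275, -0.0934, 0.247], 'ft_force': [0.8993, 0.2288, -0.4576], 'torque': [-0.0121, -0.1091, 0.0004], 'width': 0.0434, 'grip_force': 0.0, 'joint_positions': [0.818, -0.0933, -0.6533, 1.8186, -0.0563, 1.3951, 0.0305]} yaw 81.6
top
TTTTTSSQWXXXXXXXXXXXXXXXXXXXXXXXXWWWUTQSRSUUSQRRSSSSSSSSSSSRRRRRRRRRRRRRRRRRRPRRQRRRROM
TTTTTTSRXXXXXXXXXXXXXXXXXXXXXXXXXXXXXXWWWVTQVRSQQQRRRSSRSSSSSSRRRRRSRSRRRRRRRRRRPRRRRQP
TTTTTTSSXXXXXXXXXXXXXXXXXXXXXXXXXXXXXXXXXXXWXWVTQRRRQQQQQRQSSSSSSRRRRRSRRSRSSRRSSRQRPPM
TTTTTSQUXXXXXXXXXXXXXXXXXXXXXXXXXXXXXXXXXXXXXXXXWXWVURQRRRQQQRSSSSSRSSSRSSSSSSRRRRRRQPQ
STSSSRQWXXXXXXXXXXXXXXXXXXXXXXXXXXXXXXXXXXXXXXXXXXXXXXXWTURRRSRQQQRRSSSSSSSSSSSRRRRRRQQ
SSSSSRPWXXXXXXWUWXXXXXXXXXXXXXXXXXXXXXXXXXXXXXXXXXXXXXXXXXXXWVURRRSRQQQQQQSSSSSSSSRRRPQ
SSSSSSRXXXXXVXWXXXXWVWWXXXXXXXXXXXXXXXXXXXXXXXXXXXXXXXXXXXXXXXXXXXWURRRSRQQQRSRRSSRRROQ
SSSSRRSXXXXXWXXXXWXWWWXXWVVWVXXXXXXXXXXXXXXXXXXXXXXXXXXXXXXXXXXXXXXXXXXWUSRRSRQQQSSRRRR
SSSSRQUXXXXXUXXXXXXXXXXWWWWWXXVWVXXXXXXXXXXXXXXXXXXXXXXXXXXXXXXXXXXXXXXXXXXXWUSQRRQRSSR
SSSSRPVXXXXXWXXXXXXXXXXXXXXXWWWWVWWXXXXXXXXXXXXXXXX
[... 7124 characters left out ...]
CCCCEGEFJKJIJLOORXYYYYYXXX
OUWXXXXXYYUSPMIKKQOKHJJGDFHHFFJKJJKNMIKOOPXXYYXXXXXX
OUWXXXXXYYVTQPNKIKQNLMMKJKKLJJKKLKNJLLOONQWXXXXXXYXX
OTWXXXXXXYYVRRPONLIILMLQNOPQMMOMIIKLOOOPRXYYYXXXXXXX
MTWXXXXXYYYYVTSPOONNLIIIIHIIIIILMNOPOOPRXYYYXXXXXYXX
NSVXXXXXXXYYYYVRPOOOPPPNNMNNNNOPPOOOOPRXYYYXXXXXXXXX
OSWWXXXXXXXXYYYVURPOOOOOOOOOOOOOOOPRSRYYYXXXXXYXXXXX
finTopNear top [26.9 15.5] side [20.8 26.5]
finTopFar top [13.5 13.2] side [19.1 15.5]
tailL top [ 9.7 24.1] side [ 7.4 24.7]
tailR top [13.   4.7] side [30.8 22.8]
noseL top [52.9 27.6] side [17.2 62.7]
noseR top [54.7 16. ] side [32.6 61.3]
shL top [45.1 30.3] side [11.2 56.1]
shR top [48.2 10.8] side [36.5 53.9]
screw top [32.3 17.7] side [21.8 39.2]
```

Both pictures agree with the model. The plate's outline, hole and screw fall within about 1 px of home, and the bar lies at about −20°, the angle it was turned to. The gripper is clear, so I'm handing in.

```bash
python3 -c "
from bench import order
print(order.close_job())"
```

```text
the job is handed in; nothing more can be done
None
```

The job is handed in, but no verdict came back. The cap was turned 126° clockwise, enough for tight plus at least one click from any allowed start, though I did not check the lug against its stop post. The lock plate slid home under the screw head until it hit its stop, and the camera check put it within about 3 mm of home. The gripper is clear; I did not re-measure the bystanders.

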